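# Lock the colour chest and take its key out

### The arm

A 6-joint arm with a two-finger parallel gripper is mounted at the origin on the work surface. World frame = base frame: x ahead of the robot, y to its left, z up, the work surface at z = 0. Lengths are in m, angles in rad, forces in N, time in s.
With the tool pointing down it reaches from about 0.275 to 0.75 m from the base axis. Payload 10.2 kg.
Tool frame: the origin (TCP) lies midway between the tips of the shut fingers; the grasp point (between the pads) lies 19 mm behind it; y points along the fingers, x is the direction in which the jaws open and shut, and the axes are right-handed (so a half turn about y gives the same grasp; the last joint's range is limited). The gripper opens to 88 mm and grips with 3 to 60 N. Pads are 18 mm wide; open, the fingers measure 123 mm over their backs; the gripper's body (75 mm by 187 mm) begins 45 mm behind the grasp point.
Start: joints at [1.125, 0.313, 1.498, -0, 1.331, -0.223], TCP at [0.116, 0.512, 0.239] pointing down, gripper open.
Joint ranges: [-2.94, 2.94], [-0.97, 2.17], [0.19, 2.56], [-1.23, 4.37], [0.02, 3.11], [-2.88, 2.88]. Speed limits (rad/s): [2.39, 2.39, 3.01, 3.14, 3.14, 3.14].

### API

Orientations are given as a rotation vector (axis times angle).
In Python, from cell import env, cams, spotter gives the robot as it stands. The module is installed in compiled form; this text tells all that it offers.
- The arm moves only by the tool jog_arm, never from a script. Its argument "deltas" is a list of rows, each an object with "offset": the shift along the world's x, y, z in m, a list of three; "rot": the turn, a rotation vector about the world's x, y, z in degrees, a list of three; "hand": the opening, from 0 (shut) to 1 (fully open). A call has exactly 8 rows; each row shifts and turns the pose as measured when the row begins; what a row does not reach is not made up. A row lasts 1/10 s, in which the tool goes at most 50 mm and 8.59 degrees, less where a joint would pass 70% of its speed; a pose out of reach is approached as far as the arm can. A call is refused whole if a number of a shift passes 0.05 or a number of a turn 8.59, either way. A call with a gripper value outside its range is refused whole. The fingers move at their own pace and stop on an object; the grip force is fixed at half the most. Time passes only in rows, so rows that do not move let the fingers close, or fill a call up. It gives the time, the measured TCP pose, the force and the opening at its end, in the units of the state.
- env.read_state(): the state, without advancing time (a new reading comes with each control period).
- cams.get_image(name): name is "scene" or "top"; returns (picture, depth): 420x560x3 uint8, red, green, blue; 420x560 float32, m along the optical axis (not along the pixel's ray), 0 where there is no reading.
- cams.get_calibration(name): a dict with "fx", "fy", "cx", "cy" (pixels), "R" (3x3) and "t" (3): a world point X has camera coordinates R X + t. Camera axes: x right, y down, z forward; pixel columns grow to the right and rows downward; lengths in m; the calibration is good to about 2 mm. A picture is of the moment at which its call begins. get_calibration takes no time and is no camera call.
- env.close_job(): hands the job in, once; it reports no verdict.
Trained networks look in the newest picture that a camera, given by its name, has taken for a name from the list of things; names that differ only in an ending like _2 or _b are one class to them, and where a whole thing is asked for, a point or a joint stands for the part that bears it (a point fixed in the world has none). Each returns a list of dicts, best first, with "p" (0 to 1); they miss things now and then, are a little off and sometimes report something else, mostly with a low value. They report only what shows in the picture. A call takes as long as a camera call.
- spotter.search_frame(camera, thing): "centre" ([x, y, z] in m, in world coordinates, good to about 4 mm: the middle of the surface that is visible of it).
- spotter.mark_of(camera, thing): "centre" ([x, y, z] in m, in world coordinates, good to about 4 mm: a listed point, or the origin of a listed thing).
The state is a dict: "time_s": time; "joint_positions": joint angles; "qd": joint speeds; "tau": joint torques, N m; "tcp_pos": TCP position; "ee_rot": TCP orientation; "contact_force": force on the tool from outside, world axes, zero at the start; "ft_torque": the same for the moment, N m; "gripper_width": finger opening in m.
Only numpy, scipy, OpenCV 4.12 (cv2) and the standard library are available. Lean on these libraries where they do the work, as an engineer would, in place of code of your own. Each camera call takes 0.05 s, during which the arm holds its last target.

### The job

Lock the steel colour chest: turn the key that stands in its lock clockwise as far as it goes, so that the bolt is fully out in its keeper, then turn it back to the one position where it will come out and draw it out. Do not force the key in the lock at any time. Lay the key in the square wooden tray (set it down, no dropping) and leave the mugs and other things where they are.

Things in the scene. Friction and masses are not known exactly. Their poses are not given: they have to be found in the camera images.
- chest: fixed grey steel box, 160 mm (x) by 200 mm (y), flat top 60 mm above the table; origin under its centre, z up. A brass lock cylinder, 46 mm across, stands on the -y half of its top; bolt and keeper are between the lock and the middle. But for the key, nothing on it is higher than 82 mm above the table. The lock's slot is along the chest's x to within 0.5 rad only, and not measured.
- keyhole (a point): centre of the lock's face, 81.5 mm above the table, on its vertical axis; axes as the chest's. Fixed slot 25 x 6.8 mm: the key comes out only with its blade within 0.09 rad of the slot; else the face stops it after 2.5 mm of lift. From above, the key's anticlockwise stop is 0.2 rad anticlockwise of the slot; its clockwise stop is 1.23 rad clockwise of the chest's x. Stops are rigid: feel for them.
- key_bow (a point): centre of the grip of the loose key standing upright in the lock: plastic bow 36 mm wide (its x), 12 mm thick (its y), 34 mm high, about 60 g; z up along the key. At the start it is 108 mm above the table (underside of the bow 91 mm), turned 0.4 to 0.7 rad clockwise of the chest's x.
- key_tip (a point): centre of the end of the key's blade, 44 mm below the bow's centre along the key; axes as the bow's. Blade 20 mm (x) by 5 mm (y) by 10 mm high, then a neck 5 mm in diameter up to the bow. At the start it stands on the lock's floor, 64 mm above the table. The key is out once lifted 18 mm.
- bolt (a joint): travel of the brass bolt, m: 0 open, about 0.012 fully out in its keeper with the key at its clockwise stop. The key turns freely up to 0.73 rad clockwise of the chest's x, then drives the bolt, 0.024 m per rad, against about 0.05 N m. The bolt stays out when the key turns back.
- tray: fixed square wooden tray, 130 by 130 mm outside, 24 mm high, walls and floor about 6 mm thick; origin under its centre, z up
- dish: loose blue ceramic bowl, 110 mm across, 45 mm high; not part of the job
- mug0: loose white mug, 76 mm across, 85 mm high; not part of the job
- mug1: loose white mug, 76 mm across, 85 mm high; not part of the job
- mug2: loose white mug, 76 mm across, 85 mm high; not part of the job
- bottle: loose green bottle, 60 mm across, 170 mm high; not part of the job
- jar: loose glass jar, 70 mm across, 80 mm high; not part of the job
- brush: loose long brush lying on the table; not part of the job

How it is judged:
By the outcome, as a careful person would: the job done as asked, in the order asked, and still so for the second after the job is handed in, with the robot touching nothing.
It also fails if it takes over 72 s, if anything falls off the work surface, if the arm or the gripper's body presses on something with over 40 N, if the wrist force passes 120 N, or if a joint passes its speed limit or range.

## Working session

There is one attempt and no reset: what is moved stays moved. The work goes in short steps, Python scripts to look and compute and a tool call to move; the robot and the scene stay as the last step left them, time stands still between calls to the robot, and variables do not carry over. Pictures are saved under pics/ and viewed, and the job is handed in when it is done.

Besides the shell and the picture viewer there is one more tool, called after "Request:" by a JSON object that holds its "op" and its "data". jog_arm: Moves the arm, as the interface text tells. Its arguments: {"type":"object","properties":{"deltas":{"type":"array","items":{"type":"object","properties":{"offset":{"type":"array","items":{"type":"number"}},"rot":{"type":"array","items":{"type":"number"}},"hand":{"type":"number"}}}}},"required":["deltas"]}

```bash
mkdir -p pics; python3 - <<'E'
from cell import env,cams,spotter
import cv2,numpy as np
s=env.read_state()
for k,v in s.items(): print(k,np.round(v,4))
for c in ("scene","top"):
    im,d=cams.get_image(c); cv2.imwrite(f"pics/{c}0.png",im[:,:,::-1]); np.savez(f"{c}0.npz",im=im,d=d)
    K=cams.get_calibration(c); print(c,{k:np.round(v,3).tolist() for k,v in K.items()})
    for t in ("keyhole","key_bow","key_tip","chest","tray"):
        r=spotter.mark_of(c,t); print(c,t,[(np.round(x["centre"],4).tolist(),round(x["p"],2)) for x in r[:2]])
print(env.read_state()["time_s"])
E
```

```text
time_s 0.0
joint_positions [ 1.1246  0.3134  1.4984 -0.      1.331  -0.2234]
qd [ 0.0024  0.0016  0.0012 -0.0014  0.0008 -0.0012]
tau [ 9.00000e-04 -4.02224e+01 -2.52266e+01  6.94000e-02  3.54000e-02
 -1.00000e-04]
tcp_pos [0.1159 0.5118 0.2382]
ee_rot [-1.307  -1.0426  1.0446]
contact_force [-0.1101  0.08    0.4371]
ft_torque [-0.0351 -0.0369 -0.043 ]
gripper_width 0.0878
scene {'fx': 394.579, 'fy': 394.579, 'cx': 276.382, 'cy': 210.448, 'R': [[-0.709, 0.705, 0.014], [0.546, 0.56, -0.623], [-0.447, -0.434, -0.782]], 't': [0.385, -0.245, 1.227]}
scene keyhole [([0.523, -0.045, 0.0806], 0.87), ([0.3572, -0.1991, 0.0009], 0.32)]
scene key_bow [([0.5245, -0.0428, 0.1058], 0.53)]
scene key_tip [([0.5221, -0.0465, 0.0798], 0.64)]
scene chest [([0.5192, 0.0115, -0.0053], 0.96)]
scene tray [([0.5145, 0.2973, -0.0005], 0.81)]
top {'fx': 429.909, 'fy': 429.909, 'cx': 287.73, 'cy': 220.298, 'R': [[-0.009, -1.0, -0.002], [-0.974, 0.009, -0.225], [0.225, 0.0, -0.974]], 't': [0.002, 0.561, 1.071]}
top keyhole [([0.5231, -0.0447, 0.0833], 0.82), ([0.3592, -0.197, 0.0], 0.45)]
top key_bow [([0.361, -0.1974, -0.0006], 0.71), ([0.5275, -0.046, 0.1113], 0.43)]
top key_tip [([0.5222, -0.0429, 0.0832], 0.21)]
top chest []
top tray [([0.5116, 0.2943, -0.0018], 0.98)]
0.6
```

View pics/scene0.png

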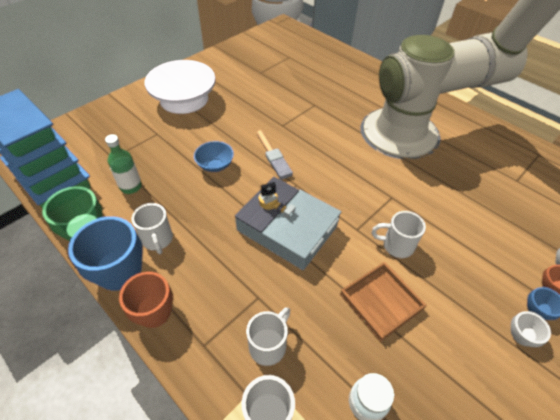

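View pics/top0.png

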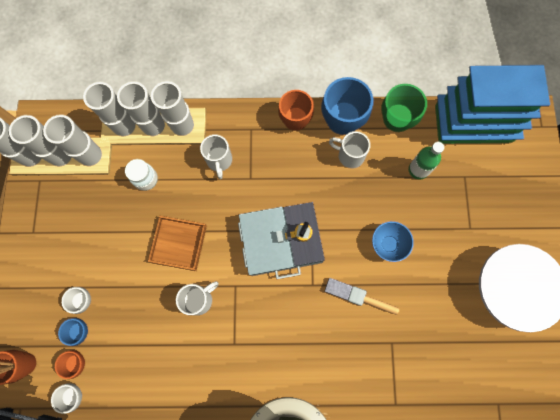

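```bash
python3 - <<'E'
import cv2,numpy as np
for c in("scene","top"):
    im=np.load(f"{c}0.npz")["im"]
    from cell import cams
    K=cams.get_calibration(c);p=K["R"]@np.array([.523,-.02,.09])+K["t"];u=int(K["fx"]*p[0]/p[2]+K["cx"]);v=int(K["fy"]*p[1]/p[2]+K["cy"]);print(c,u,v)
    cr=im[v-60:v+60,u-70:u+70];cv2.imwrite(f"pics/{c}0z.png",cv2.resize(cr,None,fx=5,fy=5,interpolation=cv2.INTER_CUBIC)[:,:,::-1])
E
```

```text
scene 277 198
top 294 232
```

View pics/scene0z.png

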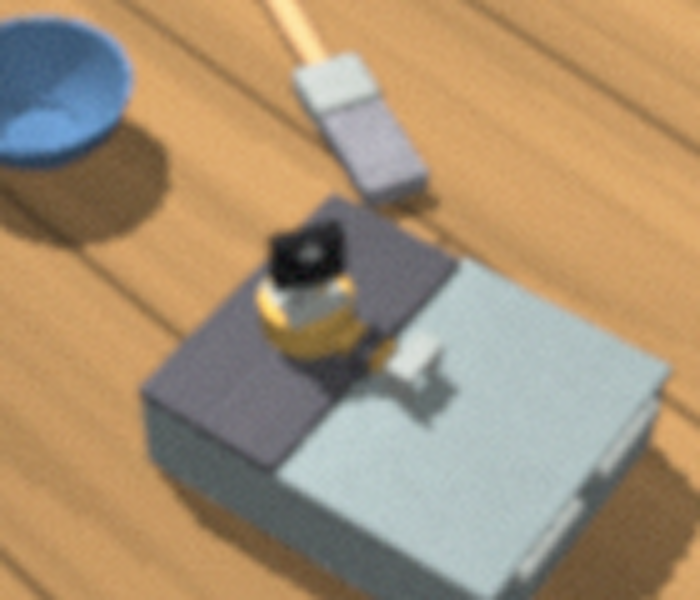

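View pics/top0z.png

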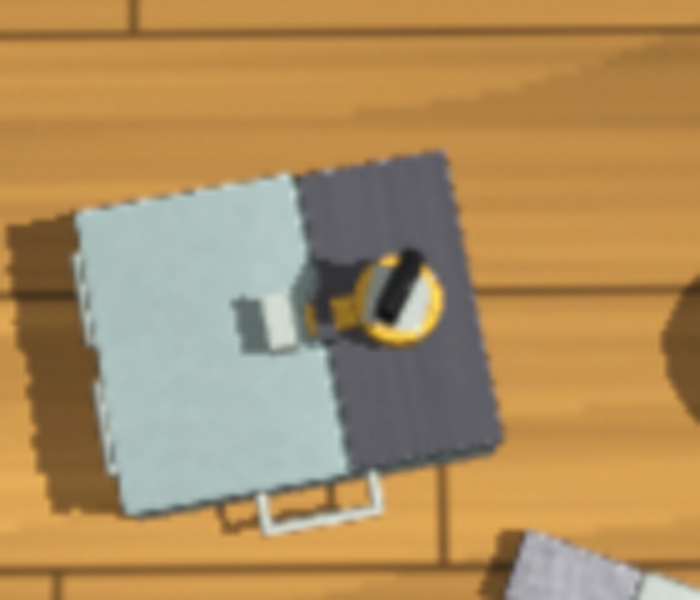

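The chest's lock end is at the right in the top view (lock ≈ (303,230)), with the black bow pointing up and to the right. The tray is at (177,243) and a mug stands near it at (195,298). Next I'll measure the yaws and positions.

```bash
cat > h.py <<'E'
import cv2,numpy as np
from cell import env,cams,spotter
def cloud(c,im,d):
    K=cams.get_calibration(c);v,u=np.mgrid[:420,:560]
    P=np.stack([(u-K["cx"])/K["fx"]*d,(v-K["cy"])/K["fy"]*d,d],-1)
    return (P-K["t"])@K["R"]
E
python3 - <<'E'
from h import *
P={}
for c in("scene","top"):
    z=np.load(f"{c}0.npz");im,d=z["im"],z["d"];X=cloud(c,im,d)
    near=(np.hypot(X[...,0]-.523,X[...,1]+.045)<.04)&(d>0)
    dark=near&(im.max(-1)<75)&(X[...,2]>.09)
    q=X[dark];print(c,"bow",dark.sum(),q.mean(0).round(4),q.min(0).round(3),q.max(0).round(3))
    top=q[q[:,2]>.117]; m=top[:,:2].mean(0);U,S,V=np.linalg.svd(top[:,:2]-m);print(" top",len(top),m.round(4),top[:,2].mean().round(4),V[0].round(3),np.arctan2(V[0,1],V[0,0])%np.pi-np.pi, (S/np.sqrt(len(top))).round(4), cv2.minAreaRect((top[:,:2]*1000).astype(np.float32)))
    ct=(abs(X[...,2]-.06)<.008)&(np.hypot(X[...,0]-.52,X[...,1]-.01)<.15)
    r=cv2.minAreaRect((X[ct][:,:2]*1000).astype(np.float32));print(" chest",r,X[ct][:,2].mean())
    # gold cylinder
    g=near&(im[...,0].astype(int)-im[...,2]>70)&(X[...,2]>.07);print(" gold",g.sum(),X[g].mean(0).round(4))
    tr=(abs(X[...,2]-.024)<.005)&(np.hypot(X[...,0]-.513,X[...,1]-.296)<.1)
    print(" tray",cv2.minAreaRect((X[tr][:,:2]*1000).astype(np.float32)))
    # objects high
    hi=(X[...,2]>.03)&(X[...,0]>.2)&(X[...,0]<.8)&(abs(X[...,1])<.6)&(d>0)
    n,l,st,ce=cv2.connectedComponentsWithStats(hi.astype(np.uint8))
    for i in range(1,n):
        if st[i,4]>80: q=X[l==i];print("  obj",ce[i].round(),q.min(0).round(3),q.max(0).round(3))
for t in("mug0","bottle","jar"):
    print(t,[(np.round(x["centre"],3).tolist(),round(x["p"],2)) for x in spotter.mark_of("top",t)[:4]])
E
```

```text
scene bow 147 [ 0.5309 -0.0416  0.1139] [ 0.515 -0.052  0.095] [ 0.547 -0.032  0.128]
 top 67 [ 0.5298 -0.0423] 0.1232 [ 0.917 -0.398] -0.4097941267839915 [0.01   0.0027] ((530.6614379882812, -43.19000244140625), (10.47650146484375, 34.439430236816406), 69.21002960205078)
 chest ((517.5745849609375, 14.842483520507812), (166.34425354003906, 208.32244873046875), 9.854146957397461) 0.060276030100965106
 gold 94 [ 0.5384 -0.0336  0.0777]
 tray ((513.9874267578125, 295.94061279296875), (131.1912078857422, 133.42080688476562), 78.95732879638672)
  obj [187.  88.] [ 0.274 -0.6    0.058] [ 0.492 -0.489  0.081]
  obj [121. 164.] [ 0.694 -0.398  0.03 ] [ 0.752 -0.348  0.174]
  obj [213. 153.] [ 0.453 -0.339  0.03 ] [ 0.562 -0.229  0.049]
  obj [288. 219.] [ 0.421 -0.1    0.03 ] [0.615 0.127 0.128]
  obj [152. 224.] [ 0.729 -0.229  0.03 ] [ 0.8   -0.122  0.089]
  obj [403. 230.] [0.319 0.179 0.03 ] [0.407 0.275 0.089]
  obj [539. 312.] [0.2   0.514 0.03 ] [0.397 0.581 0.044]
  obj [268. 333.] [0.688 0.153 0.03 ] [0.799 0.229 0.089]
  obj [372. 397.] [0.671 0.363 0.03 ] [0.737 0.433 0.084]
top 
[... 860 characters left out ...]
0.] [ 0.688 -0.405  0.032] [ 0.748 -0.346  0.173]
  obj [140. 173.] [0.664 0.366 0.03 ] [0.729 0.431 0.087]
  obj [280. 239.] [ 0.412 -0.097  0.03 ] [0.611 0.129 0.129]
  obj [395. 240.] [ 0.453 -0.334  0.03 ] [ 0.558 -0.226  0.051]
  obj [505. 288.] [ 0.273 -0.6    0.056] [ 0.49  -0.487  0.082]
  obj [194. 298.] [0.321 0.181 0.03 ] [0.403 0.277 0.09 ]
  obj [ 74. 300.] [0.327 0.517 0.03 ] [0.394 0.585 0.045]
  obj [ 71. 332.] [0.247 0.516 0.03 ] [0.315 0.586 0.046]
  obj [ 69. 357.] [0.2   0.517 0.03 ] [0.235 0.584 0.045]
mug0 [([0.761, 0.195, -0.0], 0.8), ([0.767, -0.195, -0.002], 0.65), ([0.358, 0.24, 0.002], 0.57)]
bottle [([0.721, -0.379, 0.001], 0.63)]
jar [([0.7, 0.406, 0.002], 0.76)]
```

```bash
cat >> h.py <<'E'
from scipy.spatial.transform import Rotation as Ro
def st(full=False):
    s=env.read_state();R=Ro.from_rotvec(s["ee_rot"]).as_matrix()
    jy=np.degrees(np.arctan2(R[1,0],R[0,0]))
    print("t",round(s["time_s"],2),"tcp",np.round(s["tcp_pos"],4),"jawyaw",round(jy,2),"keyyaw",round((jy+180)%180-90,2),"appr",R[:,1].round(3),"F",np.round(s["contact_force"],2),"T",np.round(s["ft_torque"],3),"w",round(s["gripper_width"],4),"q",np.round(s["joint_positions"],2))
    return s,R
E
python3 -c "
from h import *
s,R=st();print(R.round(3))"
```

```text
t 0.75 tcp [0.116  0.512  0.2387] jawyaw 77.23 keyyaw -12.77 appr [-0.  0. -1.] F [-0.87  0.18  0.13] T [-0.043 -0.011  0.016] w 0.0881 q [ 1.12  0.31  1.5   0.    1.33 -0.22]
[[ 0.221 -0.    -0.975]
 [ 0.975  0.     0.221]
 [ 0.    -1.     0.   ]]
```

Request:
{"op": "jog_arm", "data": {"deltas": [{"offset": [0.029,-0.039,0],"rot": [0,0,-2],"hand": 1},{"offset": [0.029,-0.039,0],"rot": [0,0,-2],"hand": 1},{"offset": [0.029,-0.039,0],"rot": [0,0,-2],"hand": 1},{"offset": [0.029,-0.039,0],"rot": [0,0,-2],"hand": 1},{"offset": [0.029,-0.039,0],"rot": [0,0,-2],"hand": 1},{"offset": [0.029,-0.039,0],"rot": [0,0,-2],"hand": 1},{"offset": [0.029,-0.039,0],"rot": [0,0,0],"hand": 1},{"offset": [0.029,-0.039,0],"rot": [0,0,0],"hand": 1}]}}

```text
time_s: 1.55
tcp_pos: [0.35, 0.1919, 0.239]
ee_rot: [-1.383, -0.89, 0.883]
contact_force: [0.4, 1.1, -0.2]
gripper_width: 0.0886
```

Request:
{"op": "jog_arm", "data": {"deltas": [{"offset": [0.029,-0.039,0],"rot": [0,0,0],"hand": 1},{"offset": [0.029,-0.039,0],"rot": [0,0,0],"hand": 1},{"offset": [0.029,-0.039,0],"rot": [0,0,0],"hand": 1},{"offset": [0.029,-0.039,0],"rot": [0,0,0],"hand": 1},{"offset": [0.029,-0.039,0],"rot": [0,0,0],"hand": 1},{"offset": [0,0,0],"rot": [0,0,0],"hand": 1},{"offset": [0,0,0],"rot": [0,0,0],"hand": 1},{"offset": [0,0,0],"rot": [0,0,0],"hand": 1}]}}

```text
time_s: 2.35
tcp_pos: [0.4991, -0.0144, 0.2392]
ee_rot: [-1.387, -0.886, 0.875]
contact_force: [0.3, 0.8, -0.5]
gripper_width: 0.088
```

```bash
python3 -c "
from h import *
st()"
```

```text
t 2.35 tcp [ 0.4991 -0.0144  0.2392] jawyaw 64.87 keyyaw -25.13 appr [ 0.006  0.002 -1.   ] F [ 0.31  0.76 -0.54] T [-0.044 -0.019  0.009] w 0.088 q [-0.27  0.25  1.58  0.    1.31 -1.4 ]
```

Request:
{"op": "jog_arm", "data": {"deltas": [{"offset": [0.0135,-0.0145,-0.03],"rot": [0,0.3,0],"hand": 1},{"offset": [0.0135,-0.0145,-0.03],"rot": [0,0,0],"hand": 1},{"offset": [0,0,-0.02],"rot": [0,0,0],"hand": 1},{"offset": [0,0,-0.02],"rot": [0,0,0],"hand": 1},{"offset": [0,0,-0.02],"rot": [0,0,0],"hand": 1},{"offset": [0,0,-0.02],"rot": [0,0,0],"hand": 1},{"offset": [0,0,-0.008],"rot": [0,0,0],"hand": 1},{"offset": [0,0,0],"rot": [0,0,0],"hand": 1}]}}

```text
time_s: 3.15
tcp_pos: [0.5245, -0.0349, 0.0899]
ee_rot: [-1.383, -0.896, 0.885]
contact_force: [0.8, -0.5, 0.3]
gripper_width: 0.0879
```

```bash
python3 - <<'E'
from h import *
s,R=st()
for c in("scene","top"):
    im,d=cams.get_image(c);np.savez(f"{c}1.npz",im=im,d=d)
    u,v=((277,198) if c=="scene" else (294,232))
    cv2.imwrite(f"pics/{c}1z.png",cv2.resize(im[v-60:v+60,u-70:u+70],None,fx=5,fy=5,interpolation=cv2.INTER_CUBIC)[:,:,::-1])
E
```

```text
t 3.15 tcp [ 0.5245 -0.0349  0.0899] jawyaw 65.6 keyyaw -24.4 appr [ 0.006  0.002 -1.   ] F [ 0.79 -0.47  0.31] T [-0.009  0.001 -0.043] w 0.0879 q [-0.29  0.48  1.68  0.    0.98 -1.44]
```

View pics/scene1z.png

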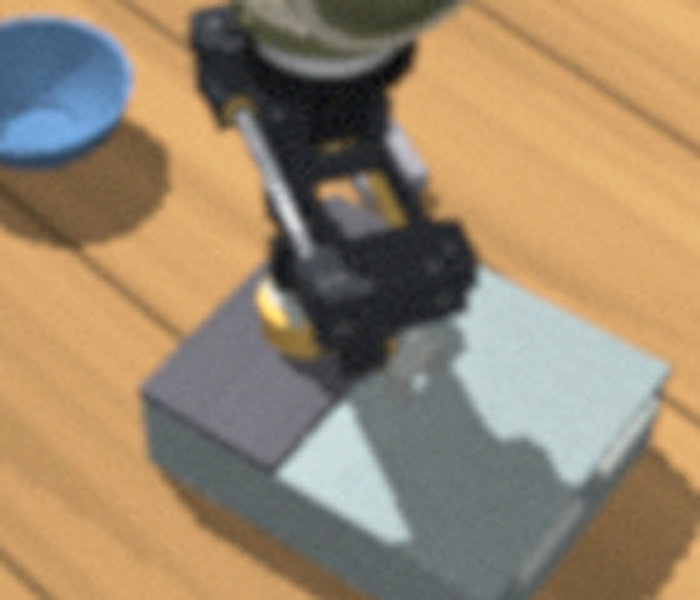

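View pics/top1z.png

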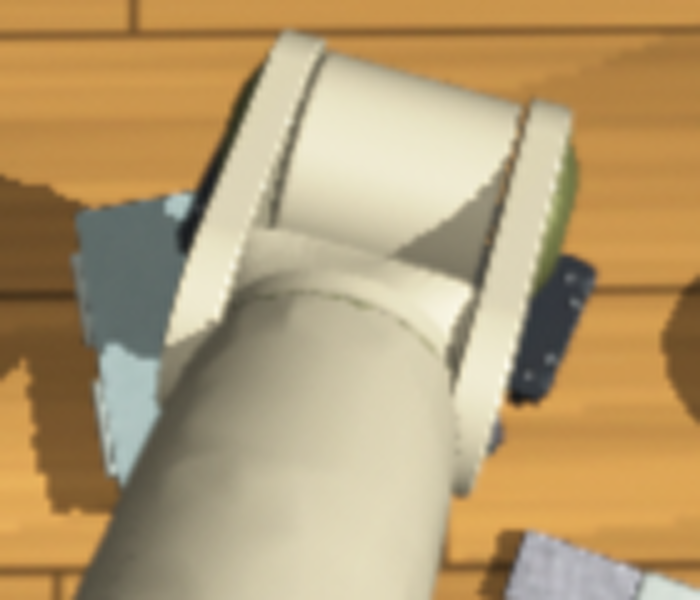

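Request:
{"op": "jog_arm", "data": {"deltas": [{"offset": [0.0005,-0.0085,0.001],"rot": [0,0.3,0],"hand": 0.6},{"offset": [0,0,0],"rot": [0,0,0],"hand": 0.25},{"offset": [0,0,0],"rot": [0,0,0],"hand": 0.25},{"offset": [0,0,0],"rot": [0,0,0],"hand": 0.25},{"offset": [0,0,0],"rot": [0,0,0],"hand": 0.25},{"offset": [0,0,0],"rot": [0,0,0],"hand": 0.25},{"offset": [0,0,0],"rot": [0,0,0],"hand": 0.25},{"offset": [0,0,0],"rot": [0,0,0],"hand": 0.25}]}}

```text
time_s: 4.05
tcp_pos: [0.527, -0.0449, 0.0952]
ee_rot: [-1.386, -0.896, 0.885]
contact_force: [-0.1, -0.2, 0.3]
gripper_width: 0.0265
```

```bash
python3 -c "
from h import *
st()"
```

```text
t 4.05 tcp [ 0.527  -0.0449  0.0952] jawyaw 65.58 keyyaw -24.42 appr [ 0.008 -0.001 -1.   ] F [-0.1  -0.17  0.25] T [0.009 0.01  0.024] w 0.0265 q [-0.31  0.48  1.67  0.    0.99 -1.45]
```

Request:
{"op": "jog_arm", "data": {"deltas": [{"offset": [-0.001,0.001,-0.004],"rot": [0,0,-0.5],"hand": 0.25},{"offset": [0,0,0],"rot": [0,0,0],"hand": 0.2},{"offset": [0,0,0],"rot": [0,0,0],"hand": 0.17},{"offset": [0,0,0],"rot": [0,0,0],"hand": 0.17},{"offset": [0,0,0],"rot": [0,0,0],"hand": 0.15},{"offset": [0,0,0],"rot": [0,0,0],"hand": 0.15},{"offset": [0,0,0],"rot": [0,0,0],"hand": 0.15},{"offset": [0,0,0],"rot": [0,0,0],"hand": 0.15}]}}

```text
time_s: 4.85
tcp_pos: [0.5258, -0.0438, 0.0906]
ee_rot: [-1.389, -0.888, 0.878]
contact_force: [-0.3, -0.3, 0.0]
gripper_width: 0.0132
```

```bash
python3 -c "
from h import *
s,R=st();print(R.T@s['contact_force'])"
```

```text
t 4.85 tcp [ 0.5258 -0.0438  0.0906] jawyaw 65.04 keyyaw -24.96 appr [ 0.008 -0.001 -1.   ] F [-0.33 -0.34  0.03] T [-0.08   0.008  0.017] w 0.0132 q [-0.31  0.48  1.68  0.    0.98 -1.44]
[-0.44635138 -0.03037082  0.15900098]
```

Request:
{"op": "jog_arm", "data": {"deltas": [{"offset": [0,0,0],"rot": [0,0,0],"hand": 0.12},{"offset": [0,0,0],"rot": [0,0,0],"hand": 0.1},{"offset": [0,0,0],"rot": [0,0,0],"hand": 0.05},{"offset": [0,0,0],"rot": [0,0,0],"hand": 0},{"offset": [0,0,0],"rot": [0,0,0],"hand": 0},{"offset": [0,0,0],"rot": [0,0,0],"hand": 0},{"offset": [0,0,0],"rot": [0,0,0],"hand": 0},{"offset": [0,0,0],"rot": [0,0,0],"hand": 0}]}}

```text
time_s: 5.65
tcp_pos: [0.5258, -0.0437, 0.0907]
ee_rot: [-1.389, -0.888, 0.878]
contact_force: [-1.1, 0.4, -0.0]
gripper_width: 0.0122
```

```bash
python3 -c "
from h import *
s,R=st();print(R.T@s['contact_force'])
for i in range(3):
    cams.get_image('top');st()"
```

```text
t 5.65 tcp [ 0.5258 -0.0437  0.0907] jawyaw 65.04 keyyaw -24.96 appr [ 0.008 -0.001 -1.   ] F [-1.07  0.4  -0.01] T [-0.032  0.026  0.052] w 0.0122 q [-0.31  0.48  1.68  0.    0.98 -1.44]
[-8.78317139e-02  1.05187952e-03  1.14265378e+00]
t 5.7 tcp [ 0.5258 -0.0437  0.0907] jawyaw 65.04 keyyaw -24.96 appr [ 0.008 -0.001 -1.   ] F [ 0.17  0.46 -0.59] T [-0.033  0.001 -0.067] w 0.0119 q [-0.31  0.48  1.68  0.    0.98 -1.44]
t 5.75 tcp [ 0.5259 -0.0437  0.0907] jawyaw 65.04 keyyaw -24.96 appr [ 0.008 -0.001 -1.   ] F [-0.09 -0.3  -0.06] T [-0.063  0.034 -0.047] w 0.0117 q [-0.31  0.48  1.68  0.    0.98 -1.44]
t 5.8 tcp [ 0.5258 -0.0438  0.0907] jawyaw 65.04 keyyaw -24.96 appr [ 0.008 -0.001 -1.   ] F [0.94 0.03 0.41] T [-0.043 -0.024  0.025] w 0.0117 q [-0.31  0.48  1.68  0.    0.98 -1.44]
```

Request:
{"op": "jog_arm", "data": {"deltas": [{"offset": [0,0,0],"rot": [0,0,-3],"hand": 0},{"offset": [0,0,0],"rot": [0,0,-3],"hand": 0},{"offset": [0,0,0],"rot": [0,0,-3],"hand": 0},{"offset": [0,0,0],"rot": [0,0,-3],"hand": 0},{"offset": [0,0,0],"rot": [0,0,-3],"hand": 0},{"offset": [0,0,0],"rot": [0,0,-3],"hand": 0},{"offset": [0,0,0],"rot": [0,0,-3],"hand": 0},{"offset": [0,0,0],"rot": [0,0,-3],"hand": 0}]}}

```text
time_s: 6.6
tcp_pos: [0.5261, -0.0434, 0.0906]
ee_rot: [-1.506, -0.553, 0.544]
contact_force: [0.3, 0.3, -1.0]
gripper_width: 0.0122
```

```bash
cat >> h.py <<'E'
def avg(n=6):
    F=[];T=[]
    for i in range(n):
        cams.get_image('top');s=env.read_state();F.append(s["contact_force"]);T.append(s["ft_torque"])
    print("avgF",np.mean(F,0).round(2),"avgT",np.mean(T,0).round(4),"sd",np.std(T,0).round(3))
E
python3 -c "
from h import *
s,R=st();avg()"
```

```text
t 6.6 tcp [ 0.5261 -0.0434  0.0906] jawyaw 40.15 keyyaw -49.85 appr [ 0.008 -0.004 -1.   ] F [ 0.31  0.31 -1.03] T [0.051 0.039 0.002] w 0.0122 q [-0.3   0.48  1.67 -0.    0.98 -1.  ]
avgF [ 0.22  0.25 -0.46] avgT [ 0.0275 -0.0612  0.0318] sd [0.029 0.039 0.024]
```

Request:
{"op": "jog_arm", "data": {"deltas": [{"offset": [0,0,0],"rot": [0,0,-2],"hand": 0},{"offset": [0,0,0],"rot": [0,0,-2],"hand": 0},{"offset": [0,0,0],"rot": [0,0,-1],"hand": 0},{"offset": [0,0,0],"rot": [0,0,-1],"hand": 0},{"offset": [0,0,0],"rot": [0,0,-1],"hand": 0},{"offset": [0,0,0],"rot": [0,0,-0.5],"hand": 0},{"offset": [0,0,0],"rot": [0,0,-0.5],"hand": 0},{"offset": [0,0,0],"rot": [0,0,-0.5],"hand": 0}]}}

```text
time_s: 7.7
tcp_pos: [0.5262, -0.0433, 0.0906]
ee_rot: [-1.533, -0.438, 0.429]
contact_force: [-0.2, 0.8, 0.1]
gripper_width: 0.0119
```

```bash
python3 -c "
from h import *
s,R=st();avg(4)"
```

```text
t 7.7 tcp [ 0.5262 -0.0433  0.0906] jawyaw 31.65 keyyaw -58.35 appr [ 0.007 -0.005 -1.   ] F [-0.21  0.82  0.08] T [ 0.065 -0.027  0.075] w 0.0119 q [-0.3   0.48  1.67 -0.    0.98 -0.85]
avgF [ 0.54  0.6  -0.16] avgT [ 0.0067 -0.0725  0.0524] sd [0.036 0.018 0.026]
```

Request:
{"op": "jog_arm", "data": {"deltas": [{"offset": [0,0,0],"rot": [0,0,-0.4],"hand": 0},{"offset": [0,0,0],"rot": [0,0,0],"hand": 0},{"offset": [0,0,0],"rot": [0,0,-0.4],"hand": 0},{"offset": [0,0,0],"rot": [0,0,0],"hand": 0},{"offset": [0,0,0],"rot": [0,0,-0.4],"hand": 0},{"offset": [0,0,0],"rot": [0,0,0],"hand": 0},{"offset": [0,0,0],"rot": [0,0,0],"hand": 0},{"offset": [0,0,0],"rot": [0,0,0],"hand": 0}]}}

```text
time_s: 8.7
tcp_pos: [0.5263, -0.0433, 0.0907]
ee_rot: [-1.537, -0.421, 0.412]
contact_force: [-0.6, -0.2, -0.2]
gripper_width: 0.012
```

```bash
python3 -c "
from h import *
s,R=st();avg(4)"
```

```text
t 8.7 tcp [ 0.5263 -0.0433  0.0907] jawyaw 30.4 keyyaw -59.6 appr [ 0.007 -0.005 -1.   ] F [-0.63 -0.2  -0.22] T [ 0.065 -0.069 -0.04 ] w 0.012 q [-0.3   0.48  1.67 -0.    0.98 -0.83]
avgF [ 0.18  0.37 -0.08] avgT [ 0.05   -0.077   0.0728] sd [0.021 0.036 0.008]
```

Request:
{"op": "jog_arm", "data": {"deltas": [{"offset": [0,0,0],"rot": [0,0,-0.4],"hand": 0},{"offset": [0,0,0],"rot": [0,0,0],"hand": 0},{"offset": [0,0,0],"rot": [0,0,-0.4],"hand": 0},{"offset": [0,0,0],"rot": [0,0,0],"hand": 0},{"offset": [0,0,0],"rot": [0,0,0],"hand": 0},{"offset": [0,0,0],"rot": [0,0,0],"hand": 0},{"offset": [0,0,0],"rot": [0,0,0],"hand": 0},{"offset": [0,0,0],"rot": [0,0,0],"hand": 0}]}}

```text
time_s: 9.7
tcp_pos: [0.5263, -0.0433, 0.0907]
ee_rot: [-1.539, -0.409, 0.4]
contact_force: [0.2, -0.0, 0.6]
gripper_width: 0.0114
```

```bash
python3 -c "
from h import *
s,R=st();avg(4)"
```

```text
t 9.7 tcp [ 0.5263 -0.0433  0.0907] jawyaw 29.52 keyyaw -60.48 appr [ 0.007 -0.005 -1.   ] F [ 0.21 -0.05  0.57] T [ 0.043 -0.082  0.051] w 0.0114 q [-0.3   0.48  1.67 -0.    0.98 -0.82]
avgF [ 0.87  0.35 -0.37] avgT [ 0.0436 -0.0637  0.0259] sd [0.053 0.032 0.023]
```

Request:
{"op": "jog_arm", "data": {"deltas": [{"offset": [0,0,0],"rot": [0,0,-0.4],"hand": 0},{"offset": [0,0,0],"rot": [0,0,0],"hand": 0},{"offset": [0,0,0],"rot": [0,0,-0.3],"hand": 0},{"offset": [0,0,0],"rot": [0,0,0],"hand": 0},{"offset": [0,0,0],"rot": [0,0,0],"hand": 0},{"offset": [0,0,0],"rot": [0,0,0],"hand": 0},{"offset": [0,0,0],"rot": [0,0,0],"hand": 0},{"offset": [0,0,0],"rot": [0,0,0],"hand": 0}]}}

```text
time_s: 10.7
tcp_pos: [0.5263, -0.0433, 0.0907]
ee_rot: [-1.541, -0.398, 0.389]
contact_force: [0.7, 0.4, -0.1]
gripper_width: 0.0113
```

```bash
python3 -c "
from h import *
s,R=st();avg(4)"
```

```text
t 10.7 tcp [ 0.5263 -0.0433  0.0907] jawyaw 28.76 keyyaw -61.24 appr [ 0.007 -0.005 -1.   ] F [ 0.68  0.38 -0.07] T [ 0.053 -0.077  0.045] w 0.0113 q [-0.3   0.48  1.67 -0.    0.98 -0.8 ]
avgF [ 0.55  0.79 -0.68] avgT [ 0.0383 -0.0903  0.0497] sd [0.027 0.017 0.017]
```

Request:
{"op": "jog_arm", "data": {"deltas": [{"offset": [0,0,0],"rot": [0,0,-0.4],"hand": 0},{"offset": [0,0,0],"rot": [0,0,0],"hand": 0},{"offset": [0,0,0],"rot": [0,0,-0.4],"hand": 0},{"offset": [0,0,0],"rot": [0,0,0],"hand": 0},{"offset": [0,0,0],"rot": [0,0,0],"hand": 0},{"offset": [0,0,0],"rot": [0,0,0],"hand": 0},{"offset": [0,0,0],"rot": [0,0,0],"hand": 0},{"offset": [0,0,0],"rot": [0,0,0],"hand": 0}]}}

```text
time_s: 11.7
tcp_pos: [0.5263, -0.0433, 0.0907]
ee_rot: [-1.543, -0.386, 0.377]
contact_force: [1.1, 0.0, -0.3]
gripper_width: 0.0117
```

```bash
python3 -c "
from h import *
s,R=st();avg(4)"
```

```text
t 11.7 tcp [ 0.5263 -0.0433  0.0907] jawyaw 27.89 keyyaw -62.11 appr [ 0.007 -0.005 -1.   ] F [ 1.13  0.04 -0.3 ] T [ 0.092 -0.095  0.078] w 0.0117 q [-0.3   0.48  1.67 -0.    0.98 -0.79]
avgF [ 0.75  0.48 -0.53] avgT [ 0.0292 -0.0977  0.0466] sd [0.034 0.034 0.014]
```

```bash
python3 - <<'E'
from h import *
im,d=cams.get_image("scene");np.savez("scene2.npz",im=im,d=d)
u,v=277,198
cv2.imwrite("pics/scene2z.png",cv2.resize(im[v-30:v+40,u-50:u+50],None,fx=7,fy=7,interpolation=cv2.INTER_CUBIC)[:,:,::-1])
X0=cloud("top",*[np.load("top0.npz")[k] for k in("im","d")])
# refine chest yaw from z=60 plane edge between halves in both views
for c in("scene","top"):
    z=np.load(f"{c}0.npz");im,d=z["im"].astype(float),z["d"];X=cloud(c,z["im"],d)
    ct=(abs(X[...,2]-.06)<.006)&(np.hypot(X[...,0]-.52,X[...,1]-.01)<.15)
    th=.1737;A=np.array([[np.cos(th),np.sin(th)],[-np.sin(th),np.cos(th)]])
    q=(X[...,:2]-[.518,.0145])@A.T
    m=ct&(abs(q[...,0])<.085)&(abs(q[...,1])<.11)
    # edges: for bins along one axis take extreme
    def fit(a,b,sgn,lo,hi,cond):
        xs=[];ys=[]
        for t in np.linspace(lo,hi,25):
            k=cond&(abs(a-t)<.003)
            if k.sum()>3: xs.append(t);ys.append(np.sort(sgn*b[k])[-2]*sgn)
        return np.polyfit(xs,ys,1)
    for nm,a,b,s,l in(("x+",q[...,1],q[...,0],1,.085),("x-",q[...,1],q[...,0],-1,.085),("y+",q[...,0],q[...,1],1,.065),("y-",q[...,0],q[...,1],-1,.065)):
        p=fit(a,b,s,-l,l,m);print(c,nm,"off",p[1].round(4),"dyaw",((-p[0] if nm[0]=="x" else p[0])).round(4))
    dk=m&(im.max(-1)<110)&(q[...,1]<.01)
    sel=(abs(q[...,0])>.035)
    p=fit(q[...,0],q[...,1],1,-.07,.07,dk&sel);print(c,"half",p.round(4))
E
```

```text
scene x+ off 0.081 dyaw -0.0159
scene x- off -0.0781 dyaw 0.0077
scene y+ off 0.1015 dyaw 0.0059
scene y- off -0.0927 dyaw -0.1755
scene half [ 0.0021 -0.0234]
top x+ off 0.0783 dyaw -0.0121
top x- off -0.0809 dyaw 0.0118
top y+ off 0.1035 dyaw -0.0091
top y- off -0.0975 dyaw 0.0011
top half [-0.0056 -0.0211]
```

View pics/scene2z.png

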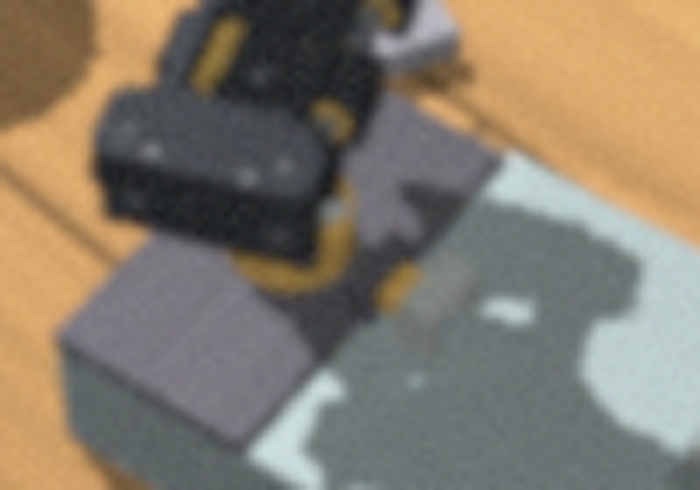

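Request:
{"op": "jog_arm", "data": {"deltas": [{"offset": [0,0,0],"rot": [0,0,-0.4],"hand": 0},{"offset": [0,0,0],"rot": [0,0,0],"hand": 0},{"offset": [0,0,0],"rot": [0,0,-0.4],"hand": 0},{"offset": [0,0,0],"rot": [0,0,0],"hand": 0},{"offset": [0,0,0],"rot": [0,0,0],"hand": 0},{"offset": [0,0,0],"rot": [0,0,0],"hand": 0},{"offset": [0,0,0],"rot": [0,0,0],"hand": 0},{"offset": [0,0,0],"rot": [0,0,0],"hand": 0}]}}

```text
time_s: 12.75
tcp_pos: [0.5263, -0.0433, 0.0907]
ee_rot: [-1.546, -0.375, 0.366]
contact_force: [0.4, 1.1, -0.4]
gripper_width: 0.0116
```

```bash
python3 -c "
from h import *
s,R=st();avg(4)"
```

```text
t 12.75 tcp [ 0.5263 -0.0433  0.0907] jawyaw 27.03 keyyaw -62.97 appr [ 0.007 -0.005 -1.   ] F [ 0.42  1.14 -0.38] T [ 0.032 -0.027  0.118] w 0.0116 q [-0.3   0.48  1.67 -0.    0.98 -0.77]
avgF [-0.02  0.88 -0.11] avgT [ 0.0545 -0.0758  0.1073] sd [0.011 0.016 0.034]
```

Request:
{"op": "jog_arm", "data": {"deltas": [{"offset": [0,0,0],"rot": [0,0,-0.3],"hand": 0},{"offset": [0,0,0],"rot": [0,0,0],"hand": 0},{"offset": [0,0,0],"rot": [0,0,0],"hand": 0},{"offset": [0,0,0],"rot": [0,0,0],"hand": 0},{"offset": [0,0,0],"rot": [0,0,0],"hand": 0},{"offset": [0,0,0],"rot": [0,0,0],"hand": 0},{"offset": [0,0,0],"rot": [0,0,0],"hand": 0},{"offset": [0,0,0],"rot": [0,0,0],"hand": 0}]}}

```text
time_s: 13.75
tcp_pos: [0.5263, -0.0433, 0.0907]
ee_rot: [-1.546, -0.37, 0.361]
contact_force: [0.9, 0.3, 0.3]
gripper_width: 0.0118
```

```bash
python3 -c "
from h import *
s,R=st();avg(6)"
```

```text
t 13.75 tcp [ 0.5263 -0.0433  0.0907] jawyaw 26.71 keyyaw -63.29 appr [ 0.007 -0.005 -1.   ] F [0.91 0.27 0.32] T [ 0.102 -0.081  0.099] w 0.0118 q [-0.3   0.48  1.67 -0.    0.98 -0.77]
avgF [ 0.74  0.53 -0.33] avgT [ 0.0587 -0.0929  0.1328] sd [0.029 0.024 0.02 ]
```

```bash
python3 - <<'E'
from h import *
out=[]
for c in("scene","top"):
    im=np.load(f"{c}0.npz")["im"]
    K=cams.get_calibration(c);p=K["R"]@np.array([.525,-.044,.085])+K["t"];u=int(K["fx"]*p[0]/p[2]+K["cx"]);v=int(K["fy"]*p[1]/p[2]+K["cy"])
    cr=im[v-18:v+18,u-18:u+18].astype(float);cr=np.clip(cr*1.3,0,255).astype(np.uint8)
    out.append(cv2.resize(cr,None,fx=11,fy=11,interpolation=cv2.INTER_NEAREST))
cv2.imwrite("pics/zz.png",np.hstack(out)[:,:,::-1])
E
```

```text
(no output)
```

View pics/zz.png

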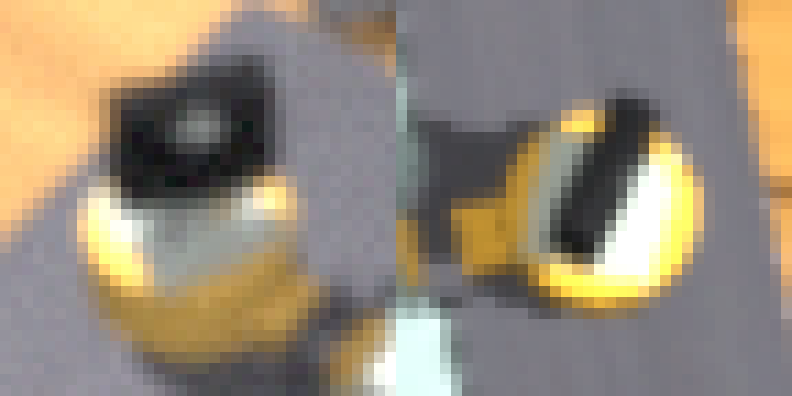

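Request:
{"op": "jog_arm", "data": {"deltas": [{"offset": [0,0,0],"rot": [0,0,5],"hand": 0},{"offset": [0,0,0],"rot": [0,0,5],"hand": 0},{"offset": [0,0,0],"rot": [0,0,5],"hand": 0},{"offset": [0,0,0],"rot": [0,0,5],"hand": 0},{"offset": [0,0,0],"rot": [0,0,5],"hand": 0},{"offset": [0,0,0],"rot": [0,0,5],"hand": 0},{"offset": [0,0,0],"rot": [0,0,5],"hand": 0},{"offset": [0,0,0],"rot": [0,0,3],"hand": 0}]}}

```text
time_s: 14.85
tcp_pos: [0.5256, -0.0439, 0.0907]
ee_rot: [-1.382, -0.902, 0.893]
contact_force: [-0.1, 0.1, 0.0]
gripper_width: 0.0114
```

```bash
python3 -c "
from h import *
s,R=st();avg(3)"
```

```text
t 14.85 tcp [ 0.5256 -0.0439  0.0907] jawyaw 66.12 keyyaw -23.88 appr [ 0.007 -0.001 -1.   ] F [-0.14  0.1   0.04] T [-0.065 -0.042  0.003] w 0.0114 q [-0.31  0.48  1.68  0.    0.98 -1.46]
avgF [-0.35  0.15 -0.31] avgT [-0.0182 -0.     -0.0187] sd [0.019 0.046 0.019]
```

Request:
{"op": "jog_arm", "data": {"deltas": [{"offset": [0,0,0],"rot": [0,0,5],"hand": 0},{"offset": [0,0,0],"rot": [0,0,5],"hand": 0},{"offset": [0,0,0],"rot": [0,0,2],"hand": 0},{"offset": [0,0,0],"rot": [0,0,1],"hand": 0},{"offset": [0,0,0],"rot": [0,0,1],"hand": 0},{"offset": [0,0,0],"rot": [0,0,0.5],"hand": 0},{"offset": [0,0,0],"rot": [0,0,0.5],"hand": 0},{"offset": [0,0,0],"rot": [0,0,0.5],"hand": 0}]}}

```text
time_s: 15.8
tcp_pos: [0.5254, -0.0441, 0.0907]
ee_rot: [-1.28, -1.103, 1.094]
contact_force: [-0.4, -0.4, -0.8]
gripper_width: 0.0121
```

```bash
python3 -c "
from h import *
s,R=st();avg(3)"
```

```text
t 15.8 tcp [ 0.5254 -0.0441  0.0907] jawyaw 81.41 keyyaw -8.59 appr [ 0.006  0.001 -1.   ] F [-0.4  -0.39 -0.84] T [-0.022  0.009  0.007] w 0.0121 q [-0.31  0.48  1.68  0.    0.98 -1.73]
avgF [ 0.27  0.28 -0.17] avgT [-0.0578 -0.0029 -0.0219] sd [0.038 0.008 0.014]
```

Request:
{"op": "jog_arm", "data": {"deltas": [{"offset": [0,0,0],"rot": [0,0,0.4],"hand": 0},{"offset": [0,0,0],"rot": [0,0,0.4],"hand": 0},{"offset": [0,0,0],"rot": [0,0,0.4],"hand": 0},{"offset": [0,0,0],"rot": [0,0,0.3],"hand": 0},{"offset": [0,0,0],"rot": [0,0,0.3],"hand": 0},{"offset": [0,0,0],"rot": [0,0,0.3],"hand": 0},{"offset": [0,0,0],"rot": [0,0,0.3],"hand": 0},{"offset": [0,0,0],"rot": [0,0,0],"hand": 0}]}}

```text
time_s: 16.75
tcp_pos: [0.5254, -0.0441, 0.0907]
ee_rot: [-1.26, -1.137, 1.127]
contact_force: [-0.7, 0.4, -0.1]
gripper_width: 0.0116
```

```bash
python3 -c "
from h import *
s,R=st();avg(3)"
```

```text
t 16.75 tcp [ 0.5254 -0.0441  0.0907] jawyaw 83.98 keyyaw -6.02 appr [ 0.006  0.001 -1.   ] F [-0.66  0.45 -0.11] T [0.028 0.041 0.02 ] w 0.0116 q [-0.31  0.48  1.68  0.    0.98 -1.78]
avgF [ 0.27 -0.05 -0.25] avgT [-0.0365  0.0106  0.0072] sd [0.024 0.021 0.02 ]
```

Request:
{"op": "jog_arm", "data": {"deltas": [{"offset": [0,0,0],"rot": [0,0,0.4],"hand": 0},{"offset": [0,0,0],"rot": [0,0,0.4],"hand": 0},{"offset": [0,0,0],"rot": [0,0,0.4],"hand": 0},{"offset": [0,0,0],"rot": [0,0,0.3],"hand": 0},{"offset": [0,0,0],"rot": [0,0,0.3],"hand": 0},{"offset": [0,0,0],"rot": [0,0,0.3],"hand": 0},{"offset": [0,0,0],"rot": [0,0,0.3],"hand": 0},{"offset": [0,0,0],"rot": [0,0,0],"hand": 0}]}}

```text
time_s: 17.7
tcp_pos: [0.5254, -0.0441, 0.0907]
ee_rot: [-1.24, -1.171, 1.161]
contact_force: [-0.4, -1.3, 0.7]
gripper_width: 0.0118
```

```bash
python3 -c "
from h import *
s,R=st();avg(3)"
```

```text
t 17.7 tcp [ 0.5254 -0.0441  0.0907] jawyaw 86.58 keyyaw -3.42 appr [ 0.006  0.002 -1.   ] F [-0.41 -1.34  0.71] T [-0.042 -0.002 -0.044] w 0.0118 q [-0.31  0.48  1.68  0.    0.98 -1.82]
avgF [ 0.66 -0.04  0.25] avgT [-0.0333  0.0264  0.0056] sd [0.024 0.007 0.039]
```

Request:
{"op": "jog_arm", "data": {"deltas": [{"offset": [0,0,0],"rot": [0,0,0.4],"hand": 0},{"offset": [0,0,0],"rot": [0,0,0.4],"hand": 0},{"offset": [0,0,0],"rot": [0,0,0.4],"hand": 0},{"offset": [0,0,0],"rot": [0,0,0.3],"hand": 0},{"offset": [0,0,0],"rot": [0,0,0.3],"hand": 0},{"offset": [0,0,0],"rot": [0,0,0.3],"hand": 0},{"offset": [0,0,0],"rot": [0,0,0.3],"hand": 0},{"offset": [0,0,0],"rot": [0,0,0],"hand": 0}]}}

```text
time_s: 18.65
tcp_pos: [0.5254, -0.0441, 0.0907]
ee_rot: [-1.219, -1.204, 1.194]
contact_force: [0.1, -0.0, 0.1]
gripper_width: 0.0117
```

```bash
python3 -c "
from h import *
s,R=st();avg(3)"
```

```text
t 18.65 tcp [ 0.5254 -0.0441  0.0907] jawyaw 89.14 keyyaw -0.86 appr [ 0.006  0.002 -1.   ] F [ 0.09 -0.01  0.15] T [-0.038  0.015 -0.122] w 0.0117 q [-0.31  0.48  1.68  0.    0.98 -1.87]
avgF [ 0.01 -0.41  0.06] avgT [-0.0351  0.0205 -0.1284] sd [0.003 0.012 0.008]
```

Request:
{"op": "jog_arm", "data": {"deltas": [{"offset": [0,0,0],"rot": [0,0,-3],"hand": 0},{"offset": [0,0,0],"rot": [0,0,-3],"hand": 0},{"offset": [0,0,0],"rot": [0,0,-3],"hand": 0},{"offset": [0,0,0],"rot": [0,0,-2],"hand": 0},{"offset": [0,0,0],"rot": [0,0,-1],"hand": 0},{"offset": [0,0,0],"rot": [0,0,-0.6],"hand": 0},{"offset": [0,0,0],"rot": [0,0,0],"hand": 0},{"offset": [0,0,0],"rot": [0,0,0],"hand": 0}]}}

```text
time_s: 19.6
tcp_pos: [0.5254, -0.0439, 0.0907]
ee_rot: [-1.317, -1.035, 1.025]
contact_force: [-0.4, 0.5, 0.3]
gripper_width: 0.0111
```

```bash
python3 -c "
from h import *
s,R=st();avg(3)"
```

```text
t 19.6 tcp [ 0.5254 -0.0439  0.0907] jawyaw 76.17 keyyaw -13.83 appr [ 0.007  0.001 -1.   ] F [-0.43  0.54  0.31] T [ 0.037  0.023 -0.021] w 0.0111 q [-0.31  0.48  1.68  0.    0.98 -1.64]
avgF [-0.21  0.28 -0.06] avgT [ 0.0028 -0.0185 -0.0337] sd [0.018 0.006 0.023]
```

Now I'll lift gently, going 4 mm, which is past the 2.5 mm face stop, and checking the force.

Request:
{"op": "jog_arm", "data": {"deltas": [{"offset": [0,0,0.001],"rot": [0,0,0],"hand": 0},{"offset": [0,0,0.001],"rot": [0,0,0],"hand": 0},{"offset": [0,0,0.001],"rot": [0,0,0],"hand": 0},{"offset": [0,0,0.0005],"rot": [0,0,0],"hand": 0},{"offset": [0,0,0.0005],"rot": [0,0,0],"hand": 0},{"offset": [0,0,0],"rot": [0,0,0],"hand": 0},{"offset": [0,0,0],"rot": [0,0,0],"hand": 0},{"offset": [0,0,0],"rot": [0,0,0],"hand": 0}]}}

```text
time_s: 20.55
tcp_pos: [0.5254, -0.0439, 0.095]
ee_rot: [-1.317, -1.035, 1.026]
contact_force: [-0.8, 0.4, -0.1]
gripper_width: 0.0116
```

```bash
python3 -c "
from h import *
s,R=st();avg(3)"
```

```text
t 20.55 tcp [ 0.5254 -0.0439  0.095 ] jawyaw 76.17 keyyaw -13.83 appr [ 0.006  0.001 -1.   ] F [-0.76  0.42 -0.08] T [ 0.061  0.067 -0.07 ] w 0.0116 q [-0.31  0.47  1.67  0.    0.99 -1.64]
avgF [ 0.28 -0.14 -0.48] avgT [0.0089 0.0125 0.0279] sd [0.018 0.011 0.014]
```

Request:
{"op": "jog_arm", "data": {"deltas": [{"offset": [0,0,0.0015],"rot": [0,0,0],"hand": 0},{"offset": [0,0,0.0015],"rot": [0,0,0],"hand": 0},{"offset": [0,0,0.002],"rot": [0,0,0],"hand": 0},{"offset": [0,0,0.002],"rot": [0,0,0],"hand": 0},{"offset": [0,0,0.002],"rot": [0,0,0],"hand": 0},{"offset": [0,0,0.002],"rot": [0,0,0],"hand": 0},{"offset": [0,0,0.002],"rot": [0,0,0],"hand": 0},{"offset": [0,0,0.002],"rot": [0,0,0],"hand": 0}]}}

```text
time_s: 21.5
tcp_pos: [0.5253, -0.0439, 0.1113]
ee_rot: [-1.317, -1.035, 1.026]
contact_force: [0.4, -0.2, -1.0]
gripper_width: 0.0114
```

```bash
python3 -c "
from h import *
s,R=st();avg(2)"
```

```text
t 21.5 tcp [ 0.5253 -0.0439  0.1113] jawyaw 76.17 keyyaw -13.83 appr [ 0.006  0.001 -1.   ] F [ 0.44 -0.25 -0.97] T [ 0.028 -0.031  0.084] w 0.0114 q [-0.31  0.45  1.66  0.    1.03 -1.64]
avgF [-0.42  0.02 -0.26] avgT [-0.0043 -0.0103 -0.0154] sd [0.028 0.008 0.04 ]
```

Request:
{"op": "jog_arm", "data": {"deltas": [{"offset": [0,0,0.03],"rot": [0,0,0],"hand": 0},{"offset": [0,0,0.03],"rot": [0,0,0],"hand": 0},{"offset": [0,0,0.03],"rot": [0,0,0],"hand": 0},{"offset": [0,0.035,0],"rot": [0,0,-7],"hand": 0},{"offset": [0,0.035,0],"rot": [0,0,-7],"hand": 0},{"offset": [0,0.035,0],"rot": [0,0,-7],"hand": 0},{"offset": [0,0.035,0],"rot": [0,0,-7],"hand": 0},{"offset": [0,0.035,0],"rot": [0,0,-7],"hand": 0}]}}

```text
time_s: 22.4
tcp_pos: [0.5245, 0.1335, 0.2049]
ee_rot: [-1.507, -0.545, 0.536]
contact_force: [0.4, -0.4, -0.3]
gripper_width: 0.0115
```

Request:
{"op": "jog_arm", "data": {"deltas": [{"offset": [0,0.035,0],"rot": [0,0,-7],"hand": 0},{"offset": [0,0.035,0],"rot": [0,0,-7],"hand": 0},{"offset": [0,0.03,0],"rot": [0,0,-7],"hand": 0},{"offset": [0,0.03,0],"rot": [0,0,-7],"hand": 0},{"offset": [0,0.02,0],"rot": [0,0,0],"hand": 0},{"offset": [0,0,0],"rot": [0,0,0],"hand": 0},{"offset": [0,0,0],"rot": [0,0,0],"hand": 0},{"offset": [0,0,0],"rot": [0,0,0],"hand": 0}]}}

```text
time_s: 23.2
tcp_pos: [0.5223, 0.2928, 0.2036]
ee_rot: [-1.572, -0.145, 0.141]
contact_force: [0.3, 0.2, -0.3]
gripper_width: 0.0119
```

```bash
python3 - <<'E'
from h import *
s,R=st()
for c in("scene","top"):
    im,d=cams.get_image(c);np.savez(f"{c}3.npz",im=im,d=d);cv2.imwrite(f"pics/{c}3.png",im[:,:,::-1])
im=np.load("scene3.npz")["im"];u,v=277,198
a=cv2.resize(im[v-30:v+40,u-50:u+40],None,fx=4,fy=4,interpolation=cv2.INTER_CUBIC)
im=np.load("top3.npz")["im"];u,v=294,232
b=cv2.resize(im[v-35:v+35,u-45:u+45],None,fx=4,fy=4,interpolation=cv2.INTER_CUBIC)
cv2.imwrite("pics/c3.png",np.hstack([a,b])[:,:,::-1])
E
```

```text
t 23.2 tcp [0.5223 0.2928 0.2036] jawyaw 10.41 keyyaw -79.59 appr [ 0.003 -0.006 -1.   ] F [ 0.32  0.21 -0.32] T [-0.048  0.001  0.024] w 0.0119 q [ 0.32  0.5   1.31 -0.01  1.32  0.14]
```

View pics/scene3.png

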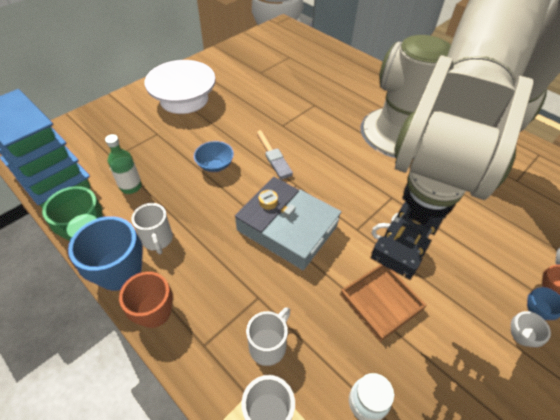

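View pics/c3.png

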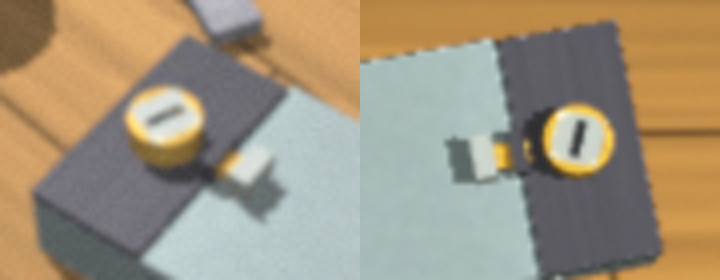

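```bash
python3 - <<'E'
from h import *
th=.1737;A=np.array([[np.cos(th),np.sin(th)],[-np.sin(th),np.cos(th)]])
out=[]
for n in(0,3):
    for c in("top","scene"):
        z=np.load(f"{c}{n}.npz");im=z["im"].astype(int);X=cloud(c,z["im"],z["d"])
        q=(X[...,:2]-[.525,-.0437])@A.T
        g=(im[...,0]-im[...,2]>60)&(abs(q[...,0])<.012)&(q[...,1]>.018)&(q[...,1]<.07)&(X[...,2]>.062)
        w=q[g][:,1];print(n,c,g.sum(),"y range",np.percentile(w,[0,10,50,90,100]).round(4))
        K=cams.get_calibration(c);p=K["R"]@np.array([.523,-.03,.07])+K["t"];u=int(K["fx"]*p[0]/p[2]+K["cx"]);v=int(K["fy"]*p[1]/p[2]+K["cy"])
        out.append(cv2.resize(z["im"][v-25:v+25,u-25:u+25],None,fx=6,fy=6,interpolation=cv2.INTER_NEAREST))
cv2.imwrite("pics/b.png",np.vstack([np.hstack(out[:2]),np.hstack(out[2:])])[:,:,::-1])
E
```

```text
0 top 49 y range [0.0181 0.0198 0.0282 0.0467 0.0485]
0 scene 37 y range [0.0181 0.0193 0.0216 0.0423 0.0451]
3 top 45 y range [0.0184 0.0194 0.0465 0.054  0.0558]
3 scene 33 y range [0.0181 0.0184 0.0205 0.0468 0.0483]
```

View pics/b.png

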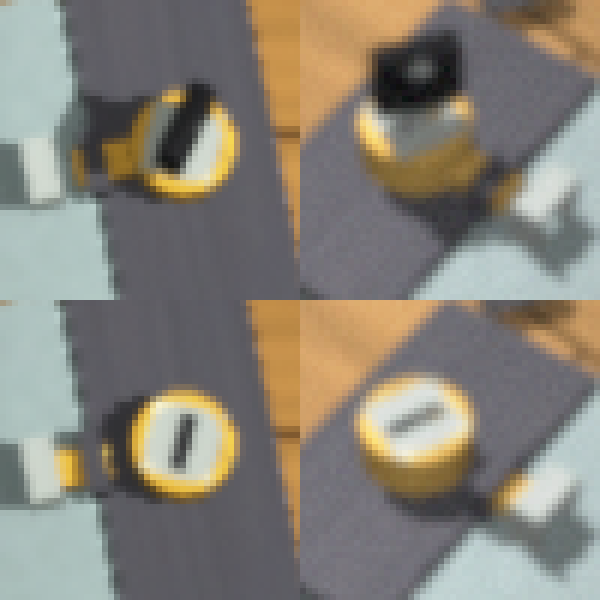

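Request:
{"op": "jog_arm", "data": {"deltas": [{"offset": [-0.002,0,0],"rot": [-7,-1.3,0],"hand": 0},{"offset": [-0.002,0,0],"rot": [-7,-1.3,0],"hand": 0},{"offset": [-0.002,0,0],"rot": [-7,-1.3,0],"hand": 0},{"offset": [-0.002,0,0],"rot": [-7,-1.3,0],"hand": 0},{"offset": [0,0,0],"rot": [-7,-1.3,0],"hand": 0},{"offset": [0,0,0],"rot": [-7,-1.3,0],"hand": 0},{"offset": [0,0,0],"rot": [-7,-1.3,0],"hand": 0},{"offset": [0,0,0],"rot": [0,0,0],"hand": 0}]}}

```text
time_s: 24.1
tcp_pos: [0.5172, 0.286, 0.2068]
ee_rot: [-2.47, -0.229, 0.059]
contact_force: [1.0, -0.0, -0.0]
gripper_width: 0.0116
```

```bash
python3 - <<'E'
from h import *
s,R=st();print(R.round(3))
for c in("scene","top"):
    im,d=cams.get_image(c);np.savez(f"{c}4.npz",im=im,d=d);cv2.imwrite(f"pics/{c}4.png",im[:,:,::-1])
E
```

```text
t 24.1 tcp [0.5172 0.286  0.2068] jawyaw 10.29 keyyaw -79.71 appr [ 0.15  -0.775 -0.614] F [ 0.98 -0.03 -0.04] T [0.317 0.187 0.023] w 0.0116 q [ 0.61  0.76  1.13 -0.81  1.69  0.53]
[[ 0.984  0.15  -0.099]
 [ 0.179 -0.775  0.606]
 [ 0.014 -0.614 -0.789]]
```

View pics/scene4.png

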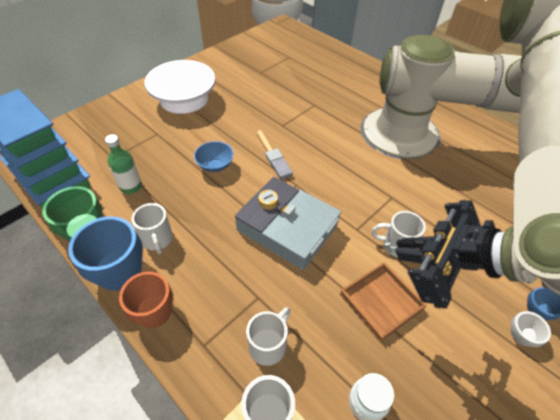

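View pics/top4.png

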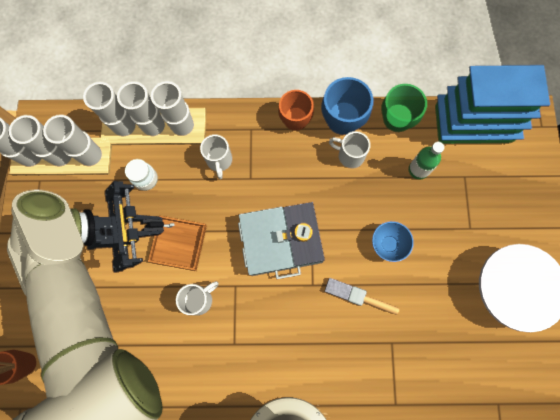

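Request:
{"op": "jog_arm", "data": {"deltas": [{"offset": [-0.002,0.004,-0.025],"rot": [0,0,0],"hand": 0},{"offset": [-0.002,0.004,-0.03],"rot": [0,0,0],"hand": 0},{"offset": [0,0,-0.03],"rot": [0,0,0],"hand": 0},{"offset": [0,0,-0.03],"rot": [0,0,0],"hand": 0},{"offset": [0,0,-0.025],"rot": [0,0,0],"hand": 0},{"offset": [0,0,-0.015],"rot": [0,0,0],"hand": 0},{"offset": [0,0,0],"rot": [0,0,0],"hand": 0},{"offset": [0,0,0],"rot": [0,0,0],"hand": 0}]}}

```text
time_s: 25.0
tcp_pos: [0.5196, 0.2891, 0.0592]
ee_rot: [-2.434, -0.215, 0.029]
contact_force: [0.1, 1.1, -0.4]
gripper_width: 0.0115
```

```bash
python3 - <<'E'
from h import *
s,R=st()
im,d=cams.get_image("scene");u,v=400,280
cv2.imwrite("pics/s5.png",cv2.resize(im[v-70:v+70,u-90:u+90],None,fx=4,fy=4,interpolation=cv2.INTER_CUBIC)[:,:,::-1])
E
```

```text
t 25.0 tcp [0.5196 0.2891 0.0592] jawyaw 9.35 keyyaw -80.65 appr [ 0.147 -0.753 -0.642] F [ 0.07  1.14 -0.4 ] T [ 0.325  0.118 -0.004] w 0.0115 q [ 0.61  0.93  1.2  -0.78  1.49  0.73]
```

View pics/s5.png

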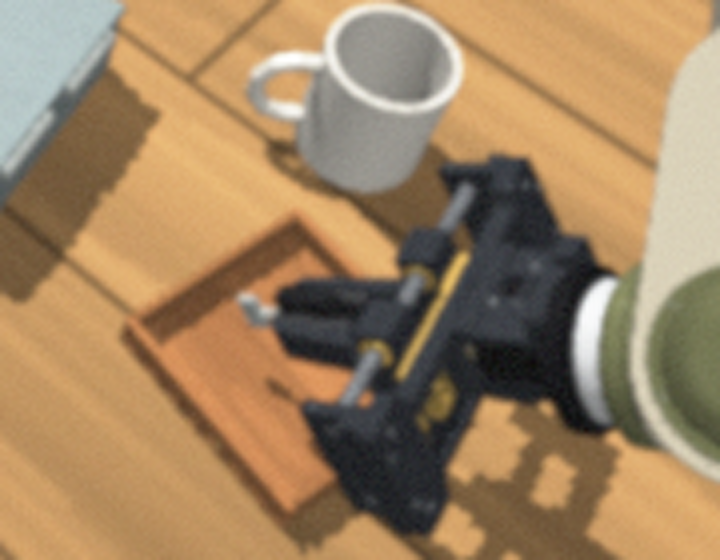

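Request:
{"op": "jog_arm", "data": {"deltas": [{"offset": [-0.002,0.003,-0.006],"rot": [-2,-0.3,0],"hand": 0},{"offset": [-0.002,0.002,-0.006],"rot": [-2,-0.3,0],"hand": 0},{"offset": [0,0,-0.005],"rot": [0,0,0],"hand": 0},{"offset": [0,0,-0.003],"rot": [0,0,0],"hand": 0},{"offset": [0,0,0],"rot": [0,0,0],"hand": 0},{"offset": [0,0,0],"rot": [0,0,0],"hand": 0},{"offset": [0,0,0],"rot": [0,0,0],"hand": 0},{"offset": [0,0,0],"rot": [0,0,0],"hand": 0}]}}

```text
time_s: 25.85
tcp_pos: [0.516, 0.2956, 0.0403]
ee_rot: [-2.508, -0.225, 0.018]
contact_force: [0.8, -0.8, -0.4]
gripper_width: 0.012
```

```bash
python3 - <<'E'
from h import *
s,R=st();avg(4)
E
```

```text
t 25.85 tcp [0.516  0.2956 0.0403] jawyaw 9.54 keyyaw -80.46 appr [ 0.157 -0.797 -0.583] F [ 0.84 -0.78 -0.4 ] T [ 0.353  0.143 -0.01 ] w 0.012 q [ 0.63  1.    1.17 -0.83  1.53  0.77]
avgF [ 0.31  0.27 -0.44] avgT [0.3863 0.1148 0.0082] sd [0.025 0.017 0.024]
```

Request:
{"op": "jog_arm", "data": {"deltas": [{"offset": [0,0,-0.003],"rot": [0,0,0],"hand": 0},{"offset": [0,0,-0.003],"rot": [0,0,0],"hand": 0},{"offset": [0,0,-0.001],"rot": [0,0,0],"hand": 0},{"offset": [0,0,-0.0005],"rot": [0,0,0],"hand": 0},{"offset": [0,0,0],"rot": [0,0,0],"hand": 0},{"offset": [0,0,0],"rot": [0,0,0],"hand": 0},{"offset": [0,0,0],"rot": [0,0,0],"hand": 0},{"offset": [0,0,0],"rot": [0,0,0],"hand": 0}]}}

```text
time_s: 26.85
tcp_pos: [0.516, 0.2956, 0.0321]
ee_rot: [-2.508, -0.225, 0.018]
contact_force: [0.5, 0.4, -0.3]
gripper_width: 0.0116
```

```bash
python3 - <<'E'
from h import *
s,R=st();avg(4)
E
```

```text
t 26.85 tcp [0.516  0.2956 0.0321] jawyaw 9.54 keyyaw -80.46 appr [ 0.157 -0.797 -0.583] F [ 0.52  0.36 -0.26] T [ 0.354  0.189 -0.058] w 0.0116 q [ 0.63  1.01  1.17 -0.83  1.52  0.78]
avgF [ 0.07  0.   -0.53] avgT [0.3872 0.1221 0.0142] sd [0.025 0.019 0.022]
```

Request:
{"op": "jog_arm", "data": {"deltas": [{"offset": [0,0,-0.0008],"rot": [0,0,0],"hand": 0},{"offset": [0,0,0],"rot": [0,0,0],"hand": 0},{"offset": [0,0,-0.0006],"rot": [0,0,0],"hand": 0},{"offset": [0,0,0],"rot": [0,0,0],"hand": 0},{"offset": [0,0,-0.0006],"rot": [0,0,0],"hand": 0},{"offset": [0,0,0],"rot": [0,0,0],"hand": 0},{"offset": [0,0,0],"rot": [0,0,0],"hand": 0},{"offset": [0,0,0],"rot": [0,0,0],"hand": 0}]}}

```text
time_s: 27.85
tcp_pos: [0.5159, 0.2956, 0.0298]
ee_rot: [-2.508, -0.225, 0.019]
contact_force: [-0.3, 0.6, -1.1]
gripper_width: 0.0118
```

```bash
python3 - <<'E'
from h import *
s,R=st();avg(4)
E
```

```text
t 27.85 tcp [0.5159 0.2956 0.0298] jawyaw 9.54 keyyaw -80.46 appr [ 0.157 -0.797 -0.583] F [-0.27  0.56 -1.08] T [ 0.403  0.169 -0.015] w 0.0118 q [ 0.63  1.01  1.17 -0.83  1.52  0.78]
avgF [ 0.22  0.06 -0.19] avgT [0.3551 0.1331 0.0084] sd [0.024 0.033 0.007]
```

Request:
{"op": "jog_arm", "data": {"deltas": [{"offset": [0,0,-0.0006],"rot": [0,0,0],"hand": 0},{"offset": [0,0,0],"rot": [0,0,0],"hand": 0},{"offset": [0,0,-0.0006],"rot": [0,0,0],"hand": 0},{"offset": [0,0,0],"rot": [0,0,0],"hand": 0},{"offset": [0,0,-0.0004],"rot": [0,0,0],"hand": 0},{"offset": [0,0,0],"rot": [0,0,0],"hand": 0},{"offset": [0,0,0],"rot": [0,0,0],"hand": 0},{"offset": [0,0,0],"rot": [0,0,0],"hand": 0}]}}

```text
time_s: 28.85
tcp_pos: [0.516, 0.2957, 0.0286]
ee_rot: [-2.508, -0.225, 0.018]
contact_force: [-0.5, -0.4, 0.0]
gripper_width: 0.0116
```

```bash
python3 - <<'E'
from h import *
s,R=st();avg(4)
E
```

```text
t 28.85 tcp [0.516  0.2957 0.0286] jawyaw 9.54 keyyaw -80.46 appr [ 0.157 -0.798 -0.582] F [-0.47 -0.37  0.05] T [ 0.234  0.094 -0.023] w 0.0116 q [ 0.63  1.02  1.17 -0.83  1.52  0.78]
avgF [-0.61  0.07  0.63] avgT [ 0.2293  0.1126 -0.0223] sd [0.029 0.023 0.007]
```

Request:
{"op": "jog_arm", "data": {"deltas": [{"offset": [0,0,-0.0008],"rot": [0,0,0],"hand": 0},{"offset": [0,0,-0.0008],"rot": [0,0,0],"hand": 0},{"offset": [0,0,-0.0008],"rot": [0,0,0],"hand": 0},{"offset": [0,0,0],"rot": [0,0,0],"hand": 0},{"offset": [0,0,0],"rot": [0,0,0],"hand": 0},{"offset": [0,0,0],"rot": [0,0,0],"hand": 0},{"offset": [0,0,0],"rot": [0,0,0],"hand": 0},{"offset": [0,0,0],"rot": [0,0,0],"hand": 0}]}}

```text
time_s: 29.85
tcp_pos: [0.5161, 0.2957, 0.0283]
ee_rot: [-2.511, -0.225, 0.015]
contact_force: [-1.3, 0.2, 2.6]
gripper_width: 0.0117
```

```bash
python3 - <<'E'
from h import *
s,R=st();avg(4)
E
```

```text
t 29.85 tcp [0.5161 0.2957 0.0283] jawyaw 9.49 keyyaw -80.51 appr [ 0.158 -0.799 -0.58 ] F [-1.32  0.23  2.63] T [-0.013  0.162 -0.161] w 0.0117 q [ 0.63  1.02  1.16 -0.83  1.52  0.78]
avgF [-0.96  0.26  2.46] avgT [-0.0562  0.1811 -0.1854] sd [0.023 0.025 0.011]
```

Request:
{"op": "jog_arm", "data": {"deltas": [{"offset": [0,0,0],"rot": [0,0,0],"hand": 0.14},{"offset": [0,0,0],"rot": [0,0,0],"hand": 0.14},{"offset": [0,0,0],"rot": [0,0,0],"hand": 0.15},{"offset": [0,0,0],"rot": [0,0,0],"hand": 0.15},{"offset": [0,0,0],"rot": [0,0,0],"hand": 0.16},{"offset": [0,0,0],"rot": [0,0,0],"hand": 0.16},{"offset": [0,0,0],"rot": [0,0,0],"hand": 0.16},{"offset": [0,0,0],"rot": [0,0,0],"hand": 0.16}]}}

```text
time_s: 30.85
tcp_pos: [0.5161, 0.2957, 0.0269]
ee_rot: [-2.509, -0.225, 0.016]
contact_force: [0.0, -0.0, 0.9]
gripper_width: 0.0141
```

```bash
python3 - <<'E'
from h import *
s,R=st()
im,d=cams.get_image("scene");u,v=390,290
a=cv2.resize(im[v-40:v+40,u-50:u+50],None,fx=4,fy=4,interpolation=cv2.INTER_CUBIC)
im,d=cams.get_image("top");u,v=165,240
b=cv2.resize(im[v-40:v+40,u-50:u+50],None,fx=4,fy=4,interpolation=cv2.INTER_CUBIC)
cv2.imwrite("pics/s6.png",np.hstack([a,b])[:,:,::-1])
E
```

```text
t 30.85 tcp [0.5161 0.2957 0.0269] jawyaw 9.52 keyyaw -80.48 appr [ 0.158 -0.798 -0.581] F [ 0.03 -0.02  0.94] T [ 0.352  0.177 -0.006] w 0.0141 q [ 0.63  1.02  1.16 -0.83  1.52  0.78]
```

View pics/s6.png

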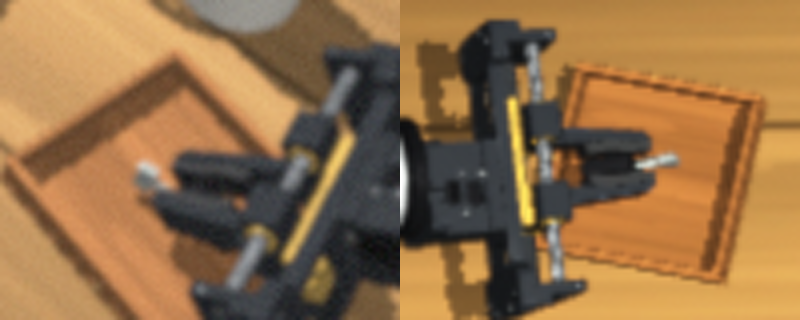

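Request:
{"op": "jog_arm", "data": {"deltas": [{"offset": [0,0,0],"rot": [0,0,0],"hand": 0.2},{"offset": [0,0,0],"rot": [0,0,0],"hand": 0.24},{"offset": [0,0,0],"rot": [0,0,0],"hand": 0.28},{"offset": [0,0,0],"rot": [0,0,0],"hand": 0.32},{"offset": [0,0,0],"rot": [0,0,0],"hand": 0.36},{"offset": [0,0,0],"rot": [0,0,0],"hand": 0.4},{"offset": [0,0,0],"rot": [0,0,0],"hand": 0.45},{"offset": [0,0,0],"rot": [0,0,0],"hand": 0.45}]}}

```text
time_s: 31.75
tcp_pos: [0.5161, 0.2957, 0.0269]
ee_rot: [-2.509, -0.225, 0.017]
contact_force: [0.1, -0.3, 0.3]
gripper_width: 0.0394
```

```bash
python3 - <<'E'
from h import *
s,R=st()
im,d=cams.get_image("scene");u,v=390,290
a=cv2.resize(im[v-40:v+40,u-50:u+50],None,fx=4,fy=4,interpolation=cv2.INTER_CUBIC)
im,d=cams.get_image("top");u,v=165,240
b=cv2.resize(im[v-40:v+40,u-50:u+50],None,fx=4,fy=4,interpolation=cv2.INTER_CUBIC)
cv2.imwrite("pics/s7.png",np.hstack([a,b])[:,:,::-1])
E
```

```text
t 31.75 tcp [0.5161 0.2957 0.0269] jawyaw 9.53 keyyaw -80.47 appr [ 0.158 -0.798 -0.581] F [ 0.07 -0.26  0.35] T [0.344 0.14  0.036] w 0.0394 q [ 0.63  1.02  1.16 -0.83  1.52  0.78]
```

View pics/s7.png

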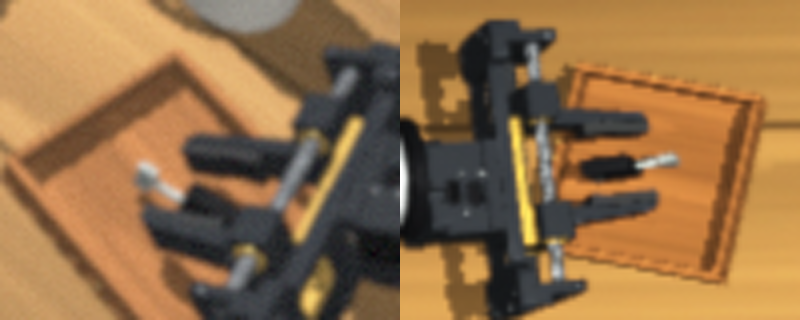

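Request:
{"op": "jog_arm", "data": {"deltas": [{"offset": [-0.0016,0.008,0.006],"rot": [0,0,0],"hand": 0.45},{"offset": [-0.003,0.016,0.012],"rot": [0,0,0],"hand": 0.45},{"offset": [-0.003,0.016,0.012],"rot": [0,0,0],"hand": 0.45},{"offset": [-0.003,0.016,0.012],"rot": [0,0,0],"hand": 0.45},{"offset": [-0.003,0.016,0.02],"rot": [0,0,0],"hand": 0.45},{"offset": [0,0,0.03],"rot": [0,0,0],"hand": 0.45},{"offset": [0,0,0.03],"rot": [0,0,0],"hand": 0.45},{"offset": [0,0,0],"rot": [0,0,0],"hand": 0.45}]}}

```text
time_s: 32.65
tcp_pos: [0.4995, 0.3741, 0.1561]
ee_rot: [-2.507, -0.227, 0.018]
contact_force: [-0.0, 0.2, 0.2]
gripper_width: 0.0396
```

```bash
python3 - <<'E'
from h import *
s,R=st()
im,d=cams.get_image("scene");np.savez("scene8.npz",im=im,d=d);u,v=390,290
a=cv2.resize(im[v-40:v+40,u-50:u+50],None,fx=4,fy=4,interpolation=cv2.INTER_CUBIC)
im2,d2=cams.get_image("top");np.savez("top8.npz",im=im2,d=d2);u,v=175,240
b=cv2.resize(im2[v-40:v+40,u-50:u+50],None,fx=4,fy=4,interpolation=cv2.INTER_CUBIC)
cv2.imwrite("pics/s8.png",np.hstack([a,b])[:,:,::-1]);cv2.imwrite("pics/top8.png",im2[:,:,::-1])
for c in("top","scene"):
  for t in("key_bow","key_tip"):
    print(c,t,[(np.round(x["centre"],4).tolist(),round(x["p"],2)) for x in spotter.mark_of(c,t)[:2]])
E
```

```text
t 32.65 tcp [0.4995 0.3741 0.1561] jawyaw 9.6 keyyaw -80.4 appr [ 0.158 -0.797 -0.583] F [-0.03  0.23  0.21] T [0.329 0.116 0.032] w 0.0396 q [ 0.73  0.95  0.92 -0.8   1.8   0.62]
top key_bow [([0.514, 0.32, 0.0281], 0.57)]
top key_tip [([0.5198, 0.2804, 0.0227], 0.58)]
scene key_bow [([0.5168, 0.3202, 0.0221], 0.8), ([0.7569, 0.1956, -0.001], 0.66)]
scene key_tip [([0.5193, 0.276, 0.0199], 0.79), ([0.5094, 0.2995, 0.0007], 0.6)]
```

View pics/s8.png

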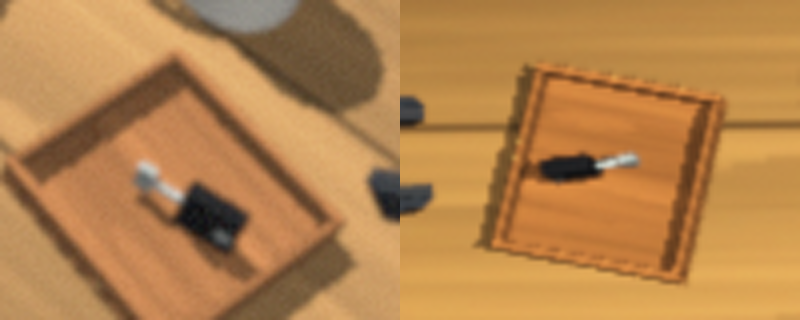

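View pics/top8.png

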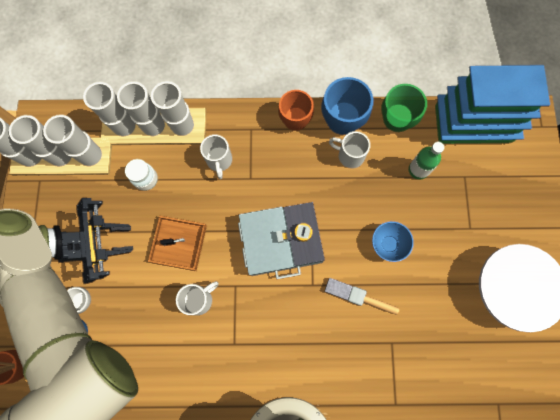

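```bash
python3 -c "
from h import *
print(env.close_job())"
```

```text
the job is handed in; nothing more can be done
None
```

The chest is locked, and the key is out of the lock and lying in the wooden tray. I handed the job in at about 33 s of the 72 s allowed.

- **Locking:** I turned the key clockwise in steps of at most 0.4° near the end. The torque held at about 0.05 N m while the bolt moved, then rose to 0.11–0.13 N m at the stop, and I stopped pushing there. Afterwards the bolt showed up against its keeper in both pictures.
- **Drawing the key out:** Turning back, I felt the anticlockwise stop at about -0.13 N m. I then turned 13° clockwise to the slot. The key lifted out with under 1 N of force, and the pictures showed an empty slot.
- **Laying it down:** I tilted the key until its tip touched the tray floor, pressed with up to about 2.5 N, then opened the fingers slowly. The bow settled the last few millimetres (about 9 mm by my estimate) as the fingers opened.
- **Last pictures:** The key lies still, well inside the tray, with the gripper clear of it. The chest, mugs, jar, bottle, dish and brush look to be where they were at the start.

**What was less certain:**
- **Clockwise stop:** it came at a gripper angle about 2° past the angle given in the text. I put that down to play in the grip and error in the chest's measured angle, and relied on the torque rise. The bolt's travel was too coarse in the pictures to confirm 12 mm.
- **How the key lies:** it rests on its narrow edge, with the bow upright and the tip on the floor, not flat on its face. My attempt to pivot it lower in the grip before release moved it only 0.3 mm, so I stopped.

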